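# Set a dome camera's zoom ring to its wide stop and cap the lens

## Robot

A 7-joint arm with a two-finger parallel gripper is mounted at the origin on the work surface. World frame = base frame: x ahead of the robot, y to its left, z up, the work surface at z = 0. Lengths are in m, angles in rad, forces in N, time in s.
With the tool pointing down it reaches from about 0.425 to 0.875 m from the base axis. Payload 4.7 kg.
Tool frame: the origin (TCP) lies midway between the tips of the shut fingers; the grasp point (between the pads) lies 19 mm behind it; z points along the fingers, y is the line along which they close (so a half turn about z gives the same grasp; the last joint's range is limited). The gripper opens to 87 mm and grips with 3 to 60 N. Pads are 19 mm wide; open, the fingers measure 117 mm over their backs; the gripper's body (75 mm by 190 mm) begins 51 mm behind the grasp point.
Start: joints at [1.21, 0.321, -0.07, 1.45, 0.023, 1.371, -0.057], TCP at [0.238, -0.605, 0.223] pointing down, gripper open.
Joint ranges: [-2.86, 2.86], [-0.3, 2.09], [-1.38, 1.24], [0.06, 2.45], [-1.56, 4.7], [0.09, 2.05], [-2.69, 2.69]. Speed limits (rad/s): [2.57, 2.57, 3.14, 3.14, 3.14, 3.14, 3.14].

## Interface

Orientations are given as a rotation vector (axis times angle).
In Python, from bench import ctrl gives the robot as it stands. The module is installed in compiled form; this text tells all that it offers.
- The arm moves only by the shell command python3 -m handwheel 'ROWS' [FORCE]. ROWS is JSON, a list of rows, each a list of 7 numbers: the finger opening in m, from 0 to 0.087, then the shift along the tool's x, y, z in m, then the turn, a rotation vector about the tool's x, y, z in degrees. A call has 1 to 12 rows; each row shifts and turns the commanded pose from where the row before left it, along the tool's axes as they then stand; what a row does not reach is not made up. A row lasts 1/8 s, in which the tool goes at most 62.5 mm and 10.7 degrees, less where a joint would pass 70% of its speed; a pose out of reach is approached as far as the arm can. A call is refused whole if a number of a shift passes 0.0625 or a number of a turn 10.7, either way. A call with a gripper value outside its range is refused whole. The fingers move at their own pace and stop on an object; FORCE is the grip in N (left out, the last holds). Time passes only in rows, so rows that do not move let the fingers close. It gives the time, the measured TCP pose, the force, the opening and the grip force at its end, in the units of the state.
- ctrl.get_state(): the state, without advancing time (a new reading comes with each control period).
- ctrl.get_image(name): name is "scene" or "top" or "wrist"; returns (picture, depth): 400x640x3 uint8, blue, green, red; 400x640 float32, m along the optical axis (not along the pixel's ray), 0 where there is no reading.
- ctrl.camera_info(name): a dict with "intrinsics" (3x3 intrinsics, pixels), "D" ([k1, k2, p1, p2, k3] as OpenCV has them; the pictures are not rectified), "R" (3x3) and "t" (3): a world point X has camera coordinates R X + t. Camera axes: x right, y down, z forward; pixel columns grow to the right and rows downward; lengths in m; the calibration is good to about 2 mm. A picture is of the moment at which its call begins: read the wrist's pose just before it. camera_info takes no time and is no camera call; for the wrist camera it gives the pose at the moment of the call.
- ctrl.close_job(): hands the job in; it is judged then, once.
The state is a dict: "time": time; "joint_positions": joint angles; "qd": joint speeds; "joint_torque": joint torques, N m; "position": TCP position; "tool_rot": TCP orientation; "ft_force": force on the tool from outside, world axes, zero at the start; "torque": the same for the moment, N m; "grip_width": opening from 0.0 (shut) to 1.0 (fully open); "grip_force": force on a finger pad.
Only numpy, scipy, OpenCV 4.12 (cv2) and the standard library are available. Lean on these libraries where they do the work, as an engineer would, in place of code of your own. Each camera call takes 0.05 s, during which the arm holds its last target. There are 200 camera calls.

## Task

Ready the dome camera for transport: turn the zoom ring, the slim black knurled ring in the middle of the upright lens, counter-clockwise (seen from above) until its screw comes up firmly against the stop pin, without forcing it so hard that the lens starts to unscrew from the camera and without touching the ring above it or the ring below it. Then push the lens cap gently and squarely home over the front of the lens and let go. Leave the other cap, the spare lens and the screwdriver alone.

Things in the scene. Friction and masses are not known exactly. Their poses are not given: they have to be found in the camera images.
- camera: Dome security camera without its bubble, fixed to the bench: round white cup 140 mm across and 40 mm high, in it a black yoke and a grey block 50 mm wide up to 56 mm height, from which the lens rises straight up. Origin on the lens axis at bench height, z up. Outside the lens, nothing of the camera is higher than 56 mm.
- ring_axis (a point): Point on the vertical lens axis at the middle height of the zoom ring, 77 mm above the bench. The zoom ring is black, knurled, 44 mm in diameter, 12 mm high (71 to 83 mm above the bench), the middle one of the three rings on the lens, and turns about this axis.
- zoom_ring: The zoom ring itself, with its screw; origin on the lens axis at its underside, 71 mm above the bench, x towards its screw, z up. It drags with about 0.08 N m, stays where it is left and starts 0.4 to 0.95 rad short of its stop.
- zoom_screw (a point): Point on the centreline of the zoom ring's lock screw (slack), 23.5 mm from the lens axis, 77 mm up. The screw is steel, about 5 mm thick, sticks out level to 34 mm from the axis and turns with the ring. Fingers up to 24 mm wide on a line through the axis about 110 degrees counter-clockwise (seen from above) of this screw clear it, the stop pin and the focus screw all through the turn.
- stop_pin: Wide-end stop: an upright steel pin about 3 mm thick in the shoulder of the back ring, 23.5 mm from the lens axis, 70 to 80 mm above the bench; origin on its centreline at its foot. Turned counter-clockwise, the side of the zoom screw comes up against it. Where the pin stands differs from lens to lens.
- lens_mount (a joint): Turn of the whole lens in its screw thread, rad: 0 screwed home, grows counter-clockwise as it unscrews. The thread starts to give at about 0.3 N m; it should stay at 0.
- focus_ring: Fixed ring just above the zoom ring: 38 mm in diameter, 84 to 94 mm above the bench, origin on the axis at its underside. Not to be touched.
- focus_screw (a point): Outer end of the focus ring's lock screw, 5 mm thick, which sticks out level from the focus ring to 31 mm from the axis, 89 mm above the bench, roughly oppopoint the zoom screw. Part of the focus ring; not to be touched.
- back_ring: Fixed ring just below the zoom ring: 49 mm in diameter (2.5 mm wider all round than the zoom ring), 61 to 70 mm above the bench, origin on the axis at its underside. Not to be touched.
- front_barrel: Front of the lens above the focus ring: 36 mm in diameter, 94 to 108 mm above the bench, rim bevelled 1.5 mm, origin on the axis at its underside.
- lens_front (a point): Centre of the front face of the lens, on the axis, 108 mm above the bench, z up.
- lens_cap: Loose black push-on lens cap, the larger of two round caps, lying on the bench mouth down: 43 mm outside diameter, 14 mm high, closed on top (3 mm thick), mouth 38 mm wide and 11 mm deep. Origin at the centre of its mouth (underside), z up. Home on the lens, its origin is 11 mm below the front face, 97 mm above the bench.
- mount_cap: Loose small black cap for a lens mount, 31 mm in diameter, 9 mm high; a bystander, its place may be swapped with the lens cap's. Origin at the centre of its underside.
- spare_lens: Loose small black lens standing on the bench, 34 mm in diameter, 36 mm high; a bystander. Origin at the centre of its underside.
- screwdriver: Loose screwdriver 160 mm long lying on the bench; a bystander. Origin at its middle.
Mind the look-alikes: they are no part of the job. Leave any green or red look-alike of the camera alone. Leave any orange or red look-alike of the lens_cap alone.

How it is judged:
On the way:
1. the zoom screw is brought firmly against the stop pin (touching it with more than 2 N) (horizontal distance between zoom_screw and stop_pin below 0.0055 m and contact force between zoom_ring and stop_pin above 2 N), for 0.1 s.
At the end, for the whole second after the job is handed in: The zoom ring's screw stands within 1.5 mm of the stop pin, the lens is still screwed home (turned less than 0.03 rad), and the lens cap sits fully home and square over the front of the lens (within 2 mm of full depth), released and at rest (horizontal distance between zoom_screw and stop_pin below 0.0055 m and value of joint lens_mount below 0.03 rad and horizontal distance between lens_cap and lens_front below 0.0025 m and z of lens_cap in the frame of lens_front below -0.009 m and angle between lens_cap's own z axis and vertical below 0.08 rad and linear speed of lens_cap below 0.01 m/s); the robot touches nothing.
It fails at once if the lens is unscrewed from the camera by more than 0.03 rad (the ring was forced against its stop) (value of joint lens_mount above 0.03 rad).
It fails at once if the robot touches the focus ring above (more than 1 N) (contact force between the fingers and focus_ring above 1 N).
It fails at once if the robot touches the back ring below (more than 1 N) (contact force between the fingers and back_ring above 1 N).
It fails at once if the cap is pressed on the lens with more than 20 N (contact force between lens_cap and front_barrel above 20 N).
It fails at once if a bystander is disturbed (moved more than 15 mm) (distance of any of mount_cap, spare_lens, screwdriver from where it was at the start of the episode above 0.015 m).
It also fails if it takes over 72 s, if anything falls off the work surface, if the arm or the gripper's body presses on something with over 40 N, if the wrist force passes 120 N, or if a joint passes its speed limit or range.

## Working session

There is one attempt and no reset: what is moved stays moved. The work goes in short steps, Python scripts to look and compute and a shell command to move; the robot and the scene stay as the last step left them, time stands still between calls to the robot, and variables do not carry over. Pictures are saved under pics/ and viewed, at most 10 in all, crops included, and the job is handed in when it is done.

```bash
mkdir -p pics
cat > h.py <<'E'
import numpy as np, cv2
from bench import ctrl
from scipy.spatial.transform import Rotation as Ro
def cam(n):
    c=ctrl.camera_info(n); return np.array(c["intrinsics"]),np.array(c["D"]),np.array(c["R"]),np.array(c["t"])
def ray(c,uv):
    K,D,R,t=c; p=cv2.undistortPoints(np.array(uv,float).reshape(-1,1,2),K,D).reshape(-1,2)
    d=np.c_[p,np.ones(len(p))]@R; return -R.T@t,d
def onz(c,uv,z):
    o,d=ray(c,uv); return o+d*((z-o[2])/d[:,2])[:,None]
def proj(c,X):
    K,D,R,t=c; return cv2.projectPoints(np.array(X,float).reshape(-1,1,3),cv2.Rodrigues(R)[0],t,K,D)[0].reshape(-1,2)
def st():
    s=ctrl.get_state(); print(round(s["time"],2),"p",np.round(s["position"],4),"rv",np.round(s["tool_rot"],3),"f",np.round(s["ft_force"],1),"m",np.round(s["torque"],2),"w",round(s["grip_width"]*87,1),s["grip_force"]); return s
E
python3 - <<'E'
from h import *
s=st(); print(Ro.from_rotvec(s["tool_rot"]).as_matrix().round(3))
for n in("top","scene"):
    im,d=ctrl.get_image(n); cv2.imwrite(f"pics/{n}0.png",im); np.savez(f"{n}0.npz",im=im,d=d)
    c=cam(n); print(n,(-c[2].T@c[3]).round(3),c[0][0,0],c[2].round(2).tolist())
E
```

```text
0.0 p [ 0.2377 -0.6044  0.2215] rv [-3.085e+00 -5.850e-01  1.000e-03] f [-0.7  0.2 -0. ] m [ 0.02 -0.    0.02] w 86.6 0.0
[[ 0.931  0.366 -0.001]
 [ 0.366 -0.931  0.002]
 [-0.    -0.002 -1.   ]]
top [ 0.415 -0.054  0.782] 369.1889247539686 [[0.15, -0.99, 0.0], [-0.97, -0.15, -0.21], [0.2, 0.03, -0.98]]
scene [1.003 0.367 0.586] 411.2663507677792 [[-0.66, 0.75, 0.01], [0.48, 0.44, -0.76], [-0.58, -0.5, -0.65]]
```

View pics/top0.png

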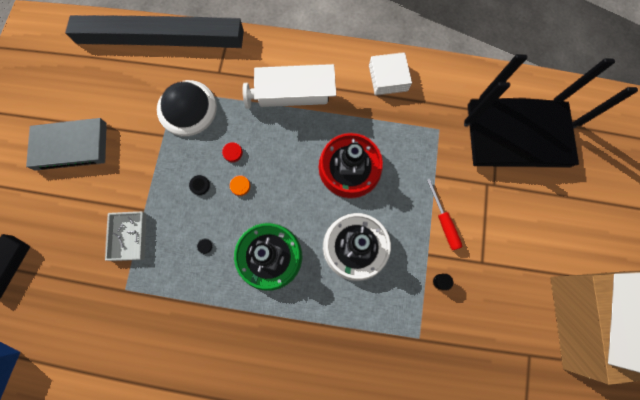

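View pics/scene0.png

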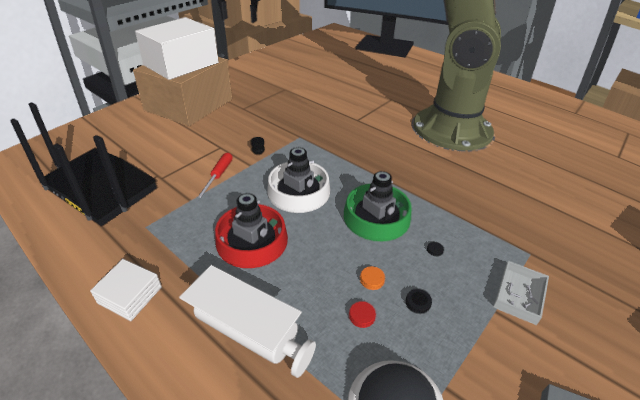

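Top view: the white camera is at (357,246), between look-alikes in green (267,256) and red (350,165). The lens cap candidates are the black one (199,185), larger; small black (205,246), the mount cap; orange (240,185); and red (232,152). I choose the white camera and the large black cap at (199,185). The spare lens is at (443,282) and the screwdriver at (445,220).

Run:
```python
from h import *
z=np.load("top0.npz"); im=z["im"]; c=cam("top"); s=np.load("scene0.npz")["im"]; cs=cam("scene")
def blob(im,m,box):
    x0,y0,x1,y1=box; k=np.zeros(m.shape,np.uint8); k[y0:y1,x0:x1]=m[y0:y1,x0:x1]
    n,l,S,C=cv2.connectedComponentsWithStats(k); i=1+np.argmax(S[1:,4]); print(S[i]); 
    pts=np.argwhere(l==i)[:,::-1].astype(np.int32); return cv2.minEnclosingCircle(pts)
g=im.max(2)
for nm,m,box,zz in [("cap",g<50,(180,165,220,205),.014),("small",g<50,(190,230,220,260),.009),("spare",g<50,(425,265,460,300),.036),
   ("white",im.min(2)>170,(315,205,400,290),.04),("green",(im[...,1]>im[...,2]*1.6),(225,215,310,300),.04)]:
    (u,v),r=blob(im,m,box); p=onz(c,[[u,v]],zz)[0]; q=onz(c,[[u+r,v]],zz)[0]; print(nm,u,v,r,p.round(4),"R",np.linalg.norm(q-p).round(4), "scene px",proj(cs,p))
a=cv2.resize(im[195:295,310:410],(500,500),interpolation=cv2.INTER_CUBIC); b=cv2.resize(im[140:260,170:260],(300,400),interpolation=cv2.INTER_CUBIC)
o=np.zeros((500,800,3),np.uint8); o[:,:500]=a; o[:400,500:]=b; cv2.imwrite("pics/crop1.png",o)
w=cam("wrist"); print((-w[2].T@w[3]).round(3), w[2].round(2).tolist(), w[0][0,0])
```

```text
[190 176  20  19 307]
cap 199.3235321044922 184.85293579101562 10.08837890625 [0.5742 0.2265 0.014 ] R 0.022 scene px [[418.46852681 297.1947744 ]]
[198 239  15  15 164]
small 204.72727966308594 246.09091186523438 7.32943058013916 [0.4471 0.1881 0.009 ] R 0.0156 scene px [[435.0653739  246.82216607]]
[433 274  20  16 251]
spare 442.6052551269531 282.5 9.72178840637207 [ 0.4477 -0.3043  0.036 ] R 0.0198 scene px [[259.58985918 140.56342441]]
[323 213  67  66 887]
white 355.9746398925781 245.71888732910156 33.70197296142578 [ 0.4939 -0.1225  0.04  ] R 0.068 scene px [[300.32054232 178.10888276]]
[ 234  223   68   68 2087]
green 267.5 256.5 34.1541633605957 [0.4454 0.0492 0.04  ] R 0.0682 scene px [[378.36466152 202.2973887 ]]
[ 0.314 -0.574  0.383] [[0.37, -0.93, -0.0], [-0.89, -0.35, 0.3], [-0.28, -0.11, -0.95]] 285.29411967301746
```

View pics/crop1.png

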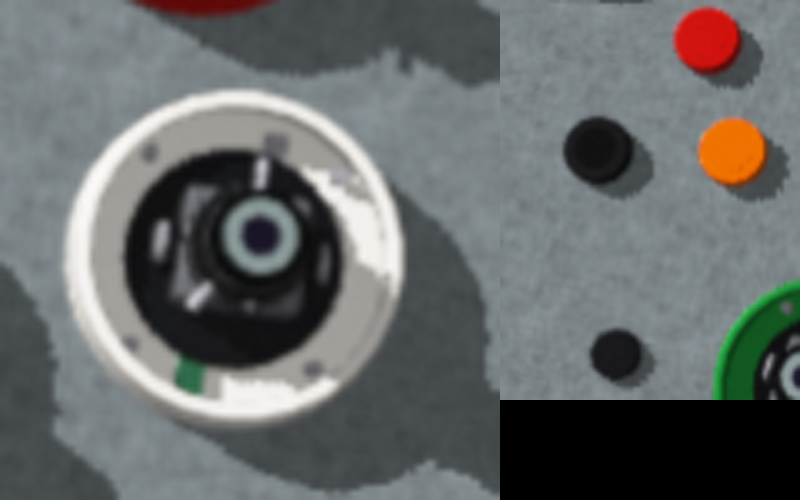

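The crop confirms the choices. The white cup has the lens on its axis and two screws: up at crop (262,170) and down-left at (198,297), with a small pin-like spot at (250,307). The large black cap (597,150) differs clearly from the small one (615,355) and the coloured ones.

```bash
python3 -m handwheel '[[0.087,0.046,-0.0395,0,0,0,0],[0.087,0.046,-0.0395,0,0,0,0],[0.087,0.046,-0.0395,0,0,0,0],[0.087,0.046,-0.0395,0,0,0,0],[0.087,0.046,-0.0395,0,0,0,0],[0.087,0.046,-0.0395,0,0,0,0],[0.087,0.046,-0.0395,0,0,0,0],[0.087,0.046,-0.0395,0,0,0,0],[0.087,0.046,-0.0395,0.02,0,0,0],[0.087,0,0,0.03,0,0,0],[0.087,0,0,0,0,0,0]]'
python3 - <<'E'
from h import *
s=st(); c=cam("wrist"); im,d=ctrl.get_image("wrist"); np.savez("w1.npz",im=im,d=d,K=c[0],D=c[1],R=c[2],t=c[3])
u=proj(c,[[0.494,-0.1225,.1]])[0]; print(u,(-c[2].T@c[3]).round(3))
x,y=np.clip(u.astype(int),[100,75],[539,324]); print(x,y)
cv2.imwrite("pics/w1.png",cv2.resize(im[y-75:y+75,x-100:x+100],(800,600),interpolation=cv2.INTER_CUBIC))
E
```

```text
time: 1.48
position: [0.4905, -0.1229, 0.1706]
tool_rot: [-3.084, -0.587, 0.008]
ft_force: [0.3, 0.2, 0.8]
grip_width: 0.995
grip_force: 0.0
1.48 p [ 0.4905 -0.1229  0.1706] rv [-3.084 -0.587  0.008] f [0.3 0.2 0.8] m [-0.03  0.04 -0.04] w 86.6 0.0
[324.37508088 208.40980019] [ 0.567 -0.092  0.332]
324 208
```

View pics/w1.png

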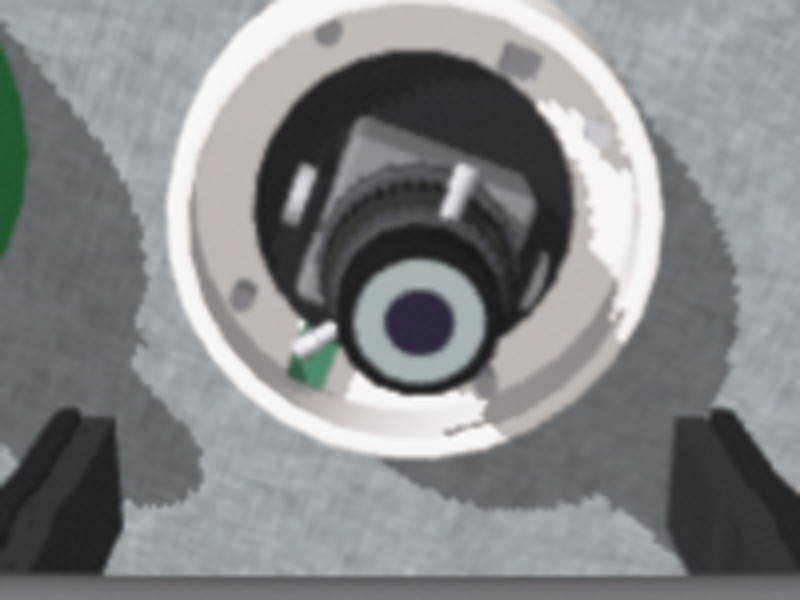

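The wrist view shows the lens front at crop (420,320), one screw at (460,190) beyond it, and the other at (315,340) to the lower left. I'll use depth and triangulation to tell which is which.

```bash
cat >> h.py <<'E'
def cloud(c,d):
    v,u=np.mgrid[0:400,0:640]; o,r=ray(c,np.c_[u.ravel(),v.ravel()]); return (o+r*d.reshape(-1,1)).reshape(400,640,3)
def front(im,c,z=.108,guess=(0.494,-0.1225)):
    u=proj(c,[[*guess,z]])[0]; g=im.astype(int); m=((g.min(2)>90)&(g[...,0]-g[...,2]>8)).astype(np.uint8)
    return u,m
E
python3 - <<'E'
from h import *
z=np.load("w1.npz"); c=tuple(z[k] for k in "KDRt"); P=cloud(c,z["d"]); im=z["im"].astype(int)
t=np.load("top0.npz"); ct=cam("top"); PT=cloud(ct,t["d"]); it=t["im"].astype(int)
def full(x,y): return 224+x/4, 133+y/4
fx,fy=full(420,321); print("front wrist",onz(c,[[fx,fy]],.108))
fx,fy=310+262/5,195+237/5; print("front top",onz(ct,[[fx,fy]],.108))
# depth-based plane: points at z .1-.112
for n,Q in(("w",P),("t",PT)):
    k=(abs(Q[...,0]-.494)<.05)&(abs(Q[...,1]+.1225)<.05)&(Q[...,2]>.102)&(Q[...,2]<.114); print(n,k.sum(),Q[k].mean(0),Q[k].max(0),Q[k].min(0))
print(it[195+38,310+52],it[195+60-1,310+40-1])
def reg(Q,im,box,th=130):
    x0,y0,x1,y1=box; 
    for y in range(y0,y1):
        for x in range(x0,x1):
            if im[y,x].min()>th: print((x,y),Q[y,x].round(4),im[y,x])
print("w up");reg(P,im,(224+107,133+39,224+122,133+57))
print("w low");reg(P,im,(224+72,133+79,224+85,133+91),190)
E
```

```text
front wrist [[ 0.49399048 -0.1266153   0.108     ]]
front top [[ 0.49453384 -0.12704898  0.108     ]]
w 1364 [ 0.49527566 -0.12572529  0.10735132] [ 0.51192077 -0.10857265  0.10948745] [ 0.47650148 -0.1437149   0.10219369]
t 281 [ 0.49559488 -0.12585355  0.10726408] [ 0.5123627  -0.10851041  0.11056978] [ 0.47921406 -0.14324145  0.10279089]
[44 43 41] [196 188 190]
w up
(338, 174) [ 0.524  -0.1233  0.0886] [183 176 179]
(339, 174) [ 0.5248 -0.1238  0.0909] [207 200 203]
(340, 174) [ 0.5248 -0.1248  0.0891] [179 172 176]
(341, 174) [ 0.5251 -0.1256  0.0893] [149 145 147]
(337, 175) [ 0.5189 -0.1256  0.0669] [151 145 149]
(338, 175) [ 0.5232 -0.1237  0.0883] [218 213 216]
(339, 175) [ 0.5238 -0.1243  0.09  ] [227 222 226]
(340, 175) [ 0.5243 -0.1249  0.0911] [216 210 214]
(341, 175) [ 0.5246 -0.1257  0.0909] [198 190 195]
(342, 175) [ 0.5248 -0.1266  0.0903] [166 158 163]
(337, 176) [ 0.5184 -0.1257  0.0688] [170 164 167]
(338, 176) [ 0.5228 -0.1237  0.0905] [227 222 225]
(339, 176) [ 0.5231 -0.1245  0.0908] [230 225 228]
(340, 176) [ 0.5236 -0.1252  0.0916] [222 216 219]
(341, 176) [ 
[... 4494 characters left out ...]
0.4702 -0.1082  0.0788] [241 238 240]
(302, 218) [ 0.4707 -0.1091  0.0793] [233 228 231]
(303, 218) [ 0.4708 -0.11    0.0785] [202 194 199]
(296, 219) [ 0.4399 -0.1075  0.0089] [191 191 198]
(297, 219) [ 0.4405 -0.1086  0.0092] [218 215 218]
(298, 219) [ 0.4681 -0.106   0.0785] [236 232 234]
(299, 219) [ 0.4683 -0.1069  0.0781] [238 234 236]
(300, 219) [ 0.4684 -0.1078  0.0776] [235 229 232]
(301, 219) [ 0.4692 -0.1086  0.0788] [226 220 224]
(302, 219) [ 0.4697 -0.1094  0.0792] [210 201 206]
(297, 220) [ 0.4395 -0.109   0.0097] [203 200 202]
(298, 220) [ 0.4671 -0.1063  0.0783] [229 225 227]
(299, 220) [ 0.4676 -0.1072  0.0789] [224 218 222]
(300, 220) [ 0.4677 -0.1081  0.0782] [210 203 207]
```

By depth, the lower-left screw (z≈0.077) is the zoom screw at about 142.5°, and the upper one (z≈0.089) is the focus screw. The lens axis is about (0.4943, -0.1265). The finger line is 252.5°, which needs a turn of +38.9° about tool z.

```bash
python3 -m handwheel '[[0.087,0,0,0,0,0,9.7],[0.087,0,0,0,0,0,9.7],[0.087,0,0,0,0,0,9.7],[0.087,0,0,0,0,0,9.7],[0.087,0,0,0,0,0,0],[0.087,0,0,0,0,0,0]]'
cat >> h.py <<'E'
def goal(p,ang):  # tool-frame shift to p; turn in deg so tool y points at ang deg (world)
    s=st(); M=Ro.from_rotvec(s["tool_rot"]).as_matrix(); y=M[:,1]
    a0=np.degrees(np.arctan2(y[1],y[0])); a=np.radians(ang); yy=np.array([np.cos(a),np.sin(a),0]); zz=np.array([0,0,-1.]); G=np.c_[np.cross(yy,zz),yy,zz]
    print("y ang",a0%360,"shift mm",(M.T@(np.array(p)-s["position"])*1e3).round(2),"turn deg",np.degrees(Ro.from_matrix(M.T@G).as_rotvec()).round(2))
E
python3 -c "
from h import *
goal([.4943,-.1265,.0745],252.5); print(np.round(ctrl.get_state()['joint_positions'],2))"
```

```text
time: 2.28
position: [0.4927, -0.1244, 0.1737]
tool_rot: [3.106, -0.471, 0.002]
ft_force: [0.1, -0.4, -0.0]
grip_width: 1.0
grip_force: 0.0
2.27 p [ 0.4927 -0.1244  0.1737] rv [ 3.106e+00 -4.710e-01  2.000e-03] f [ 0.1 -0.4 -0. ] m [ 0.08  0.06 -0.04] w 87.0 0.0
y ang 252.75848572332242 shift mm [ 2.08  1.48 99.24] turn deg [ 0.02 -0.07  0.26]
[ 0.66  0.07 -0.48  1.85  0.04  1.23 -1.71]
```

```bash
python3 -m handwheel '[[0.087,0.002,0.0015,0.0,0,0,0.3],[0.087,0,0,0.02,0,0,0],[0.087,0,0,0.025,0,0,0],[0.087,0,0,0.02,0,0,0],[0.087,0,0,0,0,0,0],[0.087,0,0,0,0,0,0]]'
python3 -c "
from h import *
for i in range(3): goal([.4943,-.1265,.0745],252.5); ctrl.get_image('top')
c=cam('wrist'); im,d=ctrl.get_image('wrist'); cv2.imwrite('pics/w2.png',im); np.savez('w2.npz',im=im,d=d,K=c[0],D=c[1],R=c[2],t=c[3])
P=cloud(c,d)
for z0,z1 in((.103,.114),):
  k=(abs(P[...,0]-.494)<.04)&(abs(P[...,1]+.1265)<.04)&(P[...,2]>z0)&(P[...,2]<z1); Q=P[k]; print(k.sum(),Q.max(0),Q.min(0),(Q.max(0)+Q.min(0))/2)
"
```

```text
time: 3.02
position: [0.4945, -0.1259, 0.1088]
tool_rot: [3.104, -0.481, 0.002]
ft_force: [-0.3, 0.2, 0.9]
grip_width: 1.002
grip_force: 0.0
3.02 p [ 0.4945 -0.1259  0.1088] rv [ 3.104e+00 -4.810e-01  2.000e-03] f [-0.3  0.2  0.9] m [ 0.09  0.05 -0.04] w 87.2 0.0
y ang 252.38951382336091 shift mm [-0.05  0.65 34.25] turn deg [-0.   -0.06 -0.11]
3.08 p [ 0.4947 -0.1259  0.109 ] rv [ 3.104e+00 -4.810e-01  3.000e-03] f [-1.4 -0.1  0.6] m [ 0.03 -0.02 -0.03] w 86.9 0.0
y ang 252.38802311118263 shift mm [-0.3   0.68 34.54] turn deg [ 0.   -0.1  -0.11]
3.12 p [ 0.4948 -0.1259  0.1091] rv [ 3.104e+00 -4.810e-01  3.000e-03] f [-0.6  0.9 -0.7] m [ 0.02  0.04 -0.04] w 87.0 0.0
y ang 252.38500614467426 shift mm [-0.34  0.67 34.59] turn deg [ 0.01 -0.11 -0.11]
2316 [ 0.51601236 -0.08650486  0.11396321] [ 0.47051173 -0.16643467  0.10305841] [ 0.49326204 -0.12646977  0.10851081]
```

View pics/w2.png

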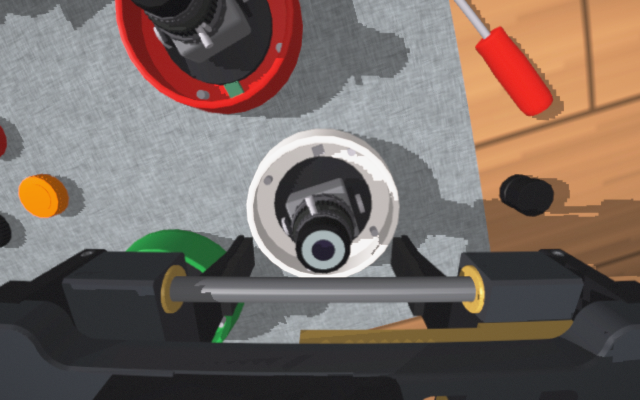

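The wrist view shows the open fingers straddling the white camera's lens, with the front at (323,250) and nothing in the way. I'll descend now.

```bash
python3 -m handwheel '[[0.087,-0.0003,0.0007,0.015,0,0,0],[0.087,0,0,0.0095,0,0,0],[0.087,0,0,0.006,0,0,0],[0.087,0,0,0.002,0,0,0],[0.087,0,0,0,0,0,0],[0.087,0,0,0,0,0,0]]'
python3 -c "
from h import *
z=np.load('w2.npz'); c=tuple(z[k] for k in 'KDRt'); print(onz(c,[[323.3,250]],.108))
im=z['im'].astype(int)[225:275,295:350]; m=((im.min(2)>120)).astype(np.uint8); n,l,S,C=cv2.connectedComponentsWithStats(m); i=1+np.argmax(S[1:,4]); cc,r=cv2.minEnclosingCircle(np.argwhere(l==i)[:,::-1].astype(np.int32)); print(cc,r,S[i],onz(c,[[cc[0]+295,cc[1]+225]],.108))
goal([.4943,-.1265,.0745],252.5)
"
```

```text
time: 3.98
position: [0.4937, -0.1263, 0.0758]
tool_rot: [3.104, -0.481, 0.001]
ft_force: [-0.3, -0.4, 0.7]
grip_width: 0.999
grip_force: 0.0
[[ 0.49367998 -0.12646921  0.108     ]]
(27.93535614013672, 24.78495979309082) 21.180883407592773 [  7   6  43  38 881] [[ 0.49389277 -0.12629521  0.108     ]]
3.98 p [ 0.4937 -0.1263  0.0758] rv [ 3.104e+00 -4.810e-01  1.000e-03] f [-0.3 -0.4  0.7] m [0.07 0.05 0.02] w 86.9 0.0
y ang 252.37420962299984 shift mm [ 0.61 -0.    1.27] turn deg [ 0.   -0.04 -0.13]
```

```bash
python3 -m handwheel '[[0.06,0.0003,0,0.0005,0,0,0],[0.05,0,0,0,0,0,0],[0.047,0,0,0,0,0,0],[0.04,0,0,0,0,0,0],[0.04,0,0,0,0,0,0],[0.04,0,0,0,0,0,0]]' 7
python3 -c "
from h import *
goal([.494,-.1265,.0745],252.5)"
```

```text
time: 4.72
position: [0.4938, -0.1261, 0.075]
tool_rot: [-3.104, 0.481, -0.0]
ft_force: [1.0, 1.1, 1.2]
grip_width: 0.503
grip_force: 7.0
4.72 p [ 0.4938 -0.1261  0.075 ] rv [-3.104  0.481 -0.   ] f [1.  1.1 1.2] m [ 0.21  0.03 -0.03] w 43.8 7.000088319182396
y ang 252.385614852518 shift mm [0.32 0.37 0.47] turn deg [-0.02 -0.   -0.11]
```

```bash
python3 -m handwheel '[[0.04,0,0,0,0,0,-2],[0.04,0,0,0,0,0,-2],[0.04,0,0,0,0,0,-2],[0.04,0,0,0,0,0,-2],[0.04,0,0,0,0,0,-2],[0.04,0,0,0,0,0,-2],[0.04,0,0,0,0,0,-2],[0.04,0,0,0,0,0,-2]]'
python3 -c "
from h import *
goal([.494,-.1265,.0745],252.5)
for n in('scene','top'):
  im,d=ctrl.get_image(n); np.savez(n+'2.npz',im=im,d=d)
  c=cam(n); P=cloud(c,d); k=(im.min(2)>130)&(np.hypot(P[...,0]-.494,P[...,1]+.1265)<.036)&(abs(P[...,2]-.077)<.005); Q=P[k]; print(n,k.sum(),Q.mean(0) if len(Q) else 0, np.degrees(np.arctan2(*(Q.mean(0)-[.494,-.1265,0])[[1,0]])) if len(Q) else 0)
st()
"
```

```text
time: 5.72
position: [0.4937, -0.1264, 0.0749]
tool_rot: [3.141, -0.041, 0.0]
ft_force: [0.2, 0.9, 0.5]
grip_width: 0.497
grip_force: 7.0
5.72 p [ 0.4937 -0.1264  0.0749] rv [ 3.141 -0.041  0.   ] f [0.2 0.9 0.5] m [ 0.29 -0.08 -0.06] w 43.3 7.000294625759125
y ang 268.5082492136076 shift mm [0.29 0.1  0.44] turn deg [ 1.000e-02 -0.000e+00  1.601e+01]
scene 1 [ 0.48716126 -0.09478263  0.07724349] 102.16755842884524
top 0 0 0
5.83 p [ 0.4937 -0.1265  0.075 ] rv [ 3.141 -0.043  0.   ] f [1.  1.1 0.8] m [ 0.27 -0.15  0.02] w 43.7 6.9996388256549835
```

```bash
python3 -c "
from h import *
o=[]
for n in('scene','top'):
  im=np.load(n+'2.npz')['im']; u=proj(cam(n),[[.494,-.1265,.077]])[0].astype(int); o.append(cv2.resize(im[u[1]-40:u[1]+40,u[0]-40:u[0]+40],(400,400),interpolation=cv2.INTER_CUBIC))
cv2.imwrite('pics/c2.png',np.hstack(o))"
```

```text
(no output)
```

View pics/c2.png

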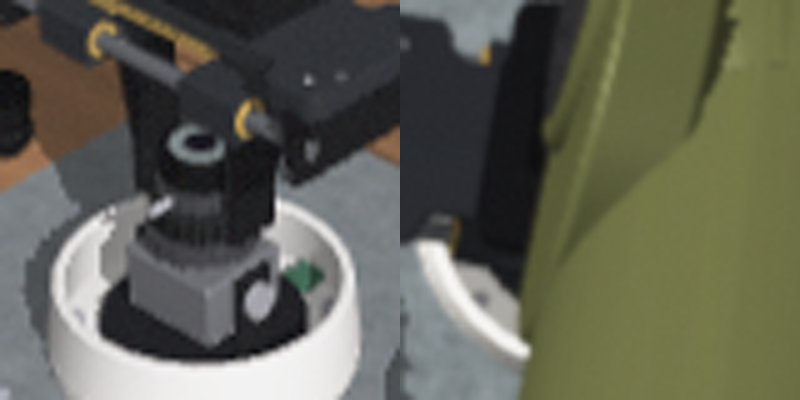

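The scene crop shows the fingers on the zoom ring with the focus ring clear; the zoom screw is hidden behind the finger. I'll continue in small steps, reading the torque.

```bash
cat > tq.py <<'E'
from h import *
m=[];f=[]
for i in range(5):
    ctrl.get_image("top"); s=ctrl.get_state(); m.append(s["torque"]); f.append(s["ft_force"])
M=Ro.from_rotvec(s["tool_rot"]).as_matrix()
print("m",np.mean(m,0).round(3),"f",np.mean(f,0).round(2),"p",np.round(s["position"],4),"yang",round(np.degrees(np.arctan2(M[1,1],M[0,1]))%360,2),"t",round(s["time"],2))
E
python3 tq.py; python3 -m handwheel '[[0.04,0,0,0,0,0,-2],[0.04,0,0,0,0,0,-2],[0.04,0,0,0,0,0,-2]]' >/dev/null; python3 tq.py; python3 -m handwheel '[[0.04,0,0,0,0,0,-1.5],[0.04,0,0,0,0,0,-1.5]]' >/dev/null; python3 tq.py;  python3 -m handwheel '[[0.04,0,0,0,0,0,-1.5],[0.04,0,0,0,0,0,-1.5]]' >/dev/null; python3 tq.py
```

```text
m [ 0.258 -0.135  0.056] f [1.   0.92 0.25] p [ 0.4937 -0.1264  0.075 ] yang 268.38 t 6.08
m [ 0.089 -0.177  0.043] f [ 0.87  0.16 -0.14] p [ 0.4937 -0.1265  0.0749] yang 274.38 t 6.7
m [-0.089 -0.222  0.   ] f [ 1.22 -0.86 -0.71] p [ 0.4938 -0.1266  0.075 ] yang 277.37 t 7.2
m [-0.338 -0.27   0.006] f [ 1.53 -1.41 -1.11] p [ 0.4937 -0.1266  0.075 ] yang 280.37 t 7.7
```

```bash
for i in 1; do python3 -m handwheel '[[0.04,0,0,0,0,0,-1.5],[0.04,0,0,0,0,0,-1.5]]' >/dev/null; python3 tq.py;  python3 -m handwheel '[[0.04,0,0,0,0,0,-1.5],[0.04,0,0,0,0,0,-1.5]]' >/dev/null; python3 tq.py; done
```

```text
m [-0.619 -0.348 -0.   ] f [ 1.34 -2.73 -1.04] p [ 0.4938 -0.1267  0.075 ] yang 283.38 t 8.2
m [-0.884 -0.334 -0.054] f [ 1.85 -3.93 -0.57] p [ 0.4937 -0.1267  0.075 ] yang 286.37 t 8.7
```

```bash
python3 -c "
from h import *
c=cam('wrist'); im,d=ctrl.get_image('wrist'); u=proj(c,[[.494,-.1265,.1]])[0].astype(int); print(u)
y=min(u[1],325); x=u[0]
cv2.imwrite('pics/w3.png',cv2.resize(im[y-75:y+75,x-100:x+100],(800,600),interpolation=cv2.INTER_CUBIC)); np.savez('w3.npz',im=im,d=d,K=c[0],D=c[1],R=c[2],t=c[3])
s=ctrl.get_state();print(s['grip_width']*87,s['grip_force'],np.round(s['joint_torque'],2),np.round(s['joint_positions'],2))"
```

```text
[323 270]
43.723253350083475 6.999998241662979 [ -1.99 -33.68  -4.88 -26.12  -1.32   0.6    0.04] [ 0.7   0.19 -0.54  1.95  0.11  1.03 -1.18]
```

View pics/w3.png

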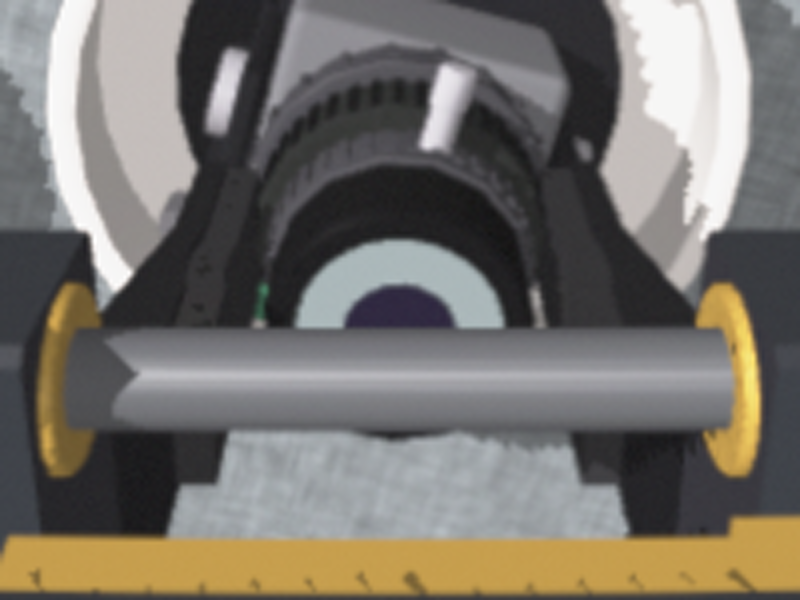

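The focus screw stays clear of the fingers. A small side force (fy about -4 N) is building from off-centring, so I'll relieve it with a 0.4 mm shift while continuing.

```bash
for i in 1; do python3 -m handwheel '[[0.04,0,0.0004,0,0,0,0],[0.04,0,0,0,0,0,0]]' >/dev/null; python3 tq.py; python3 -m handwheel '[[0.04,0,0,0,0,0,-1],[0.04,0,0,0,0,0,-1]]' >/dev/null; python3 tq.py;  python3 -m handwheel '[[0.04,0,0,0,0,0,-1],[0.04,0,0,0,0,0,-1]]' >/dev/null; python3 tq.py; done
```

```text
m [-0.845 -0.095 -0.037] f [ 0.18 -3.65  0.59] p [ 0.4937 -0.1267  0.075 ] yang 286.38 t 9.25
m [-0.898  0.395 -0.23 ] f [-1.98 -3.82  2.32] p [ 0.4934 -0.1269  0.0749] yang 288.37 t 9.75
m [-0.956  0.311 -0.179] f [-1.16 -4.26  0.75] p [ 0.4937 -0.1268  0.0748] yang 290.38 t 10.25
```

The torque stepped to about -0.2 N m at tool angle 288° and then held at the grip's slip limit, so the screw is at the stop below 0.3 N m. I'll release, rise and move towards the cap so the top camera can check the ring.

```bash
python3 -m handwheel '[[0.07,0,0,0,0,0,0],[0.087,0,0,0,0,0,0],[0.087,0,0,0,0,0,0],[0.087,0,0,0,0,0,0],[0.087,0,0,-0.02,0,0,0],[0.087,0,0,-0.05,0,0,0],[0.087,0,0,-0.05,0,0,0]]' | head -2; python3 -m handwheel '[[0.087,0.0283,-0.0433,0,0,0,0],[0.087,0.0283,-0.0433,0,0,0,0],[0.087,0.0283,-0.0433,0,0,0,0],[0.087,0.0283,-0.0433,0,0,0,0],[0.06,0.0283,-0.0433,0,0,0,0],[0.06,0.0283,-0.0433,0,0,0,0],[0.06,0.0283,-0.0433,0,0,0,0],[0.06,0,0,0,0,0,0],[0.06,0,0,0,0,0,0]]' | head -2
python3 - <<'E'
from h import *
st(); A=np.array([.494,-.1265,0])
im,d=ctrl.get_image("top"); np.savez("top3.npz",im=im,d=d); c=cam("top"); P=cloud(c,d); Q=P-A; r=np.hypot(Q[...,0],Q[...,1])
k=(im.min(2)>130)&(r<.036)&(r>.023)&(P[...,2]>.066)&(P[...,2]<.094)
a=np.degrees(np.arctan2(Q[...,1],Q[...,0]))%360
for i in np.argwhere(k): print(i[::-1],a[tuple(i)].round(1),r[tuple(i)].round(4),P[tuple(i)][2].round(4))
u=proj(c,[A+[0,0,.08]])[0].astype(int); o=cv2.resize(im[u[1]-25:u[1]+25,u[0]-25:u[0]+25],(400,400),interpolation=cv2.INTER_CUBIC)
cw=cam("wrist"); iw,dw=ctrl.get_image("wrist"); np.savez("w4.npz",im=iw,d=dw,K=cw[0],D=cw[1],R=cw[2],t=cw[3])
v=proj(cw,[[.574,.2265,.014]])[0].astype(int); print(v); b=np.zeros((400,400,3),np.uint8); s=iw[max(v[1]-50,0):v[1]+50,max(v[0]-50,0):v[0]+50]; s=cv2.resize(s,None,fx=4,fy=4); b[:s.shape[0],:s.shape[1]]=s
cv2.imwrite("pics/c3.png",np.hstack([o,b]))
PW=cloud(cw,dw); k=(np.hypot(PW[...,0]-.574,PW[...,1]-.2265)<.035)&(PW[...,2]>.0115)&(PW[...,2]<.018); q=PW[k]; print(k.sum(),q.mean(0),(q.max(0)+q.min(0))/2,q.max(0)-q.min(0))
E
```

```text
time: 11.12
position: [0.4935, -0.1264, 0.196]
time: 12.25
position: [0.5739, 0.2259, 0.1945]
12.25 p [0.5739 0.2259 0.1945] rv [ 3.091e+00  5.560e-01 -1.000e-03] f [-0.1 -0.6 -0. ] m [-0.03 -0.03  0.03] w 60.2 0.0
[362 227] 3.9 0.0314 0.0907
[362 228] 3.6 0.0295 0.0906
[363 228] 0.1 0.0296 0.0914
[361 229] 6.8 0.0278 0.0888
[362 229] 3.3 0.0277 0.0903
[362 230] 3.0 0.0258 0.0904
[362 231] 2.5 0.0239 0.0898
[321 182]
893 [0.57484783 0.22919546 0.01344256] [0.57427799 0.2289401  0.01377349] [0.04208642 0.04235989 0.0045357 ]
```

View pics/c3.png

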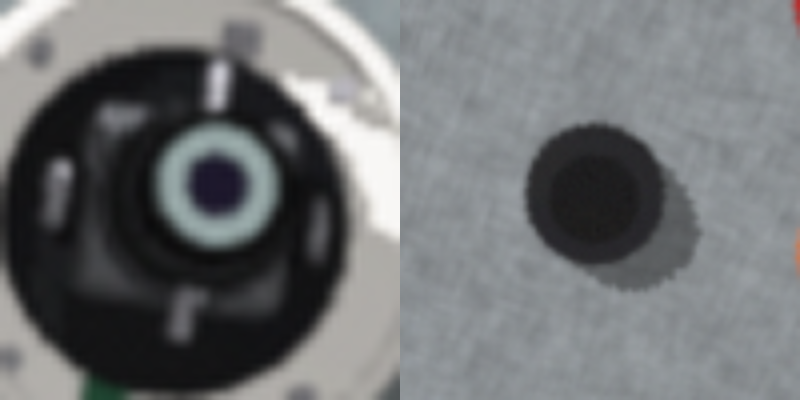

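The ring has turned: the zoom screw now points to crop (182,315) with the pin bump at its right (197,293), and the focus screw is unchanged at 3°. The right half shows the lens cap, mouth down, at (597,193).

Run:
```python
from h import *
z=np.load("top3.npz"); im,d=z["im"],z["d"]; c=cam("top"); A=np.array([.494,-.1265,0]); u=proj(c,[A+[0,0,.08]])[0].astype(int)
P=cloud(c,d)
for xy in [(185,293),(182,310),(180,332),(197,293)]:
    p=u-25+(np.array(xy)+.5)/8-.5; X=onz(c,[p],.0785)[0]-A; print(xy,np.hypot(*X[:2]).round(4),np.degrees(np.arctan2(X[1],X[0]))%360, P[int(round(p[1])),int(round(p[0]))].round(4))
goal([.5743,.2289,.03],290.4)
```

```text
(185, 293) 0.0215 174.84117573240042 [ 0.473  -0.1251  0.0787]
(182, 310) 0.0256 175.2846112114186 [ 0.469  -0.1237  0.0784]
(180, 332) 0.0307 176.4940493100309 [ 0.4634 -0.1245  0.0787]
(197, 293) 0.021 182.40586354170853 [ 0.4735 -0.1272  0.0767]
12.35 p [0.5743 0.2244 0.1948] rv [ 3.091  0.552 -0.   ] f [0.1 0.1 0.1] m [-0.04  0.01 -0.03] w 60.2 0.0
y ang 290.23623556009125 shift mm [  1.61  -4.42 164.76] turn deg [ 0.07  0.03 -0.16]
```

```bash
python3 -m handwheel '[[0.06,0.0016,-0.0044,0.04,0,0,0],[0.06,0,0,0.05,0,0,0],[0.06,0,0,0.05,0,0,0],[0.06,0,0,0.02,0,0,0],[0.06,0,0,0,0,0,0],[0.06,0,0,0,0,0,0],[0.06,0,0,0,0,0,0]]' | head -2
python3 - <<'E'
from h import *
goal([.5743,.2289,.004],290.4)
c=cam("wrist"); im,d=ctrl.get_image("wrist"); P=cloud(c,d); k=(np.hypot(P[...,0]-.574,P[...,1]-.2285)<.035)&(P[...,2]>.0115)&(P[...,2]<.018)
m=k.astype(np.uint8); n,l,S,C=cv2.connectedComponentsWithStats(m); i=1+np.argmax(S[1:,4]); q=P[l==i]; print(S[i],(q.max(0)+q.min(0))/2,q.max(0)-q.min(0))
goal([.5743,.2289,.004],290.4)
E
```

```text
time: 13.22
position: [0.5754, 0.2316, 0.0371]
13.22 p [0.5754 0.2316 0.0371] rv [-3.092 -0.555 -0.006] f [-0.4  0.5  0.4] m [0.01 0.02 0.01] w 59.4 0.0
y ang 290.3615129853292 shift mm [-2.11  2.17 33.11] turn deg [ 0.02 -0.2  -0.04]
[ 296  208   60   56 2610] [0.57452896 0.22920344 0.01358896] [0.04253952 0.04273975 0.00417432]
13.28 p [0.5752 0.2315 0.0368] rv [-3.092 -0.555 -0.005] f [ 0.1  0.1 -1. ] m [ 0.   -0.07 -0.01] w 60.0 0.0
y ang 290.36908985600525 shift mm [-1.82  2.15 32.79] turn deg [ 0.03 -0.17 -0.03]
```

```bash
python3 -m handwheel '[[0.06,-0.0015,0.0019,0.015,0,0,0],[0.06,0,0,0.012,0,0,0],[0.06,0,0,0.0045,0,0,0],[0.06,0,0,0,0,0,0],[0.06,0,0,0,0,0,0],[0.06,0,0,0,0,0,0]]' | head -3
python3 - <<'E'
from h import *
goal([.5745,.2292,.004],290.4)
E
```

```text
time: 14.02
position: [0.5735, 0.229, 0.0038]
tool_rot: [-3.092, -0.556, -0.001]
14.03 p [0.5735 0.229  0.0038] rv [-3.092e+00 -5.560e-01 -1.000e-03] f [-0.   0.6  0. ] m [-0.02 -0.01  0.02] w 60.2 0.0
y ang 290.3780689750796 shift mm [ 1.01  0.13 -0.16] turn deg [ 0.   -0.04 -0.02]
```

```bash
python3 -m handwheel '[[0.05,0.0008,0,0,0,0,0],[0.044,0,0,0,0,0,0],[0.036,0,0,0,0,0,0],[0.036,0,0,0,0,0,0],[0.036,0,0,0,0,0,0],[0.036,0,0,0,0,0,0]]' 14 | tail -2
python3 -c "
from h import *
goal([.5745,.2292,.004],290.4)"
python3 -m handwheel '[[0.036,0,0,-0.01,0,0,0],[0.036,0,0,-0.03,0,0,0],[0.036,0,0,-0.055,0,0,0],[0.036,0,0,-0.06,0,0,0],[0.036,0,0,0,0,0,0],[0.036,0,0,0,0,0,0],[0.036,0,0,0,0,0,0]]'
python3 - <<'E'
from h import *
goal([.494,-.1265,.16],290.4); s=ctrl.get_state()
c=cam("wrist"); im,d=ctrl.get_image("wrist"); P=cloud(c,d); M=Ro.from_rotvec(s["tool_rot"]).as_matrix(); T=(P-s["position"])@M
k=(np.hypot(T[...,0],T[...,1])<.022)&(T[...,2]<0.0)&(T[...,2]>-.025)&(d>0); q=T[k]; h,e=np.histogram(q[:,2],25); print(k.sum()); print(list(zip(e.round(4),h)))
zt=np.median(q[:,2]); t=q[abs(q[:,2]-zt)<.002]; A=np.c_[t[:,:2],np.ones(len(t))]; print("plane",np.linalg.lstsq(A,t[:,2],rcond=None)[0],(t.max(0)+t.min(0))/2,t.max(0)-t.min(0))
cv2.imwrite("pics/w5.png",im)
E
```

```text
grip_width: 0.493
grip_force: 14.0
14.78 p [0.574  0.229  0.0035] rv [3.092 0.556 0.   ] f [ 0.1 -0.3  0.4] m [-0.   -0.02 -0.01] w 42.9 14.000125201418996
y ang 290.37359734991463 shift mm [ 0.51 -0.02 -0.49] turn deg [ 0.01 -0.   -0.03]
time: 15.65
position: [0.573, 0.2284, 0.1568]
tool_rot: [3.091, 0.556, -0.005]
ft_force: [-0.5, 0.6, -0.1]
grip_width: 0.488
grip_force: 14.0
15.65 p [0.573  0.2284 0.1568] rv [ 3.091  0.556 -0.005] f [-0.5  0.6 -0.1] m [ 0.   -0.02 -0.03] w 42.5 13.999915737658739
y ang 290.3745285792223 shift mm [-197.63  305.16   -2.6 ] turn deg [ 0.01  0.17 -0.03]
3585
[(np.float64(-0.0249), np.int64(12)), (np.float64(-0.0239), np.int64(10)), (np.float64(-0.0229), np.int64(7)), (np.float64(-0.022), np.int64(10)), (np.float64(-0.021), np.int64(9)), (np.float64(-0.02), np.int64(2)), (np.float64(-0.019), np.int64(7)), (np.float64(-0.018), np.int64(8)), (np.float64(-0.017), np.int64(6)), (np.float64(-0.016), np.int64(6)), (np.float64(-0.015), np.int64(5)), (np.float64(-0.014), np.int64(11)), (np.float64(-0.013), np.int64(12)), (np.float64(-0.012), np.int64(164)), (np.float64(-0.011), np.int64(1393)), (np.float64(-0.01), np.int64(1456)), (np.float64(-0.009), np.int64(203)), (np.float64(-0.008), np.int64(45)), (np.float64(-0.007), np.int64(60)), (np.float64(-0.006), np.int64(37)), (np.float64(-0.005), np.int64(23)), (np.float64(-0.004), np.int64(24)), (np.float64(-0.003), np.int64(20)), (np.float64(-0.002), np.int64(24)), (np.float64(-0.001), np.int64(31))]
plane [ 0.00995802 -0.00023686 -0.01001434] [ 0.00428316 -0.00048219 -0.00985656] [0.03541471 0.04290701 0.00379978]
```

View pics/w5.png

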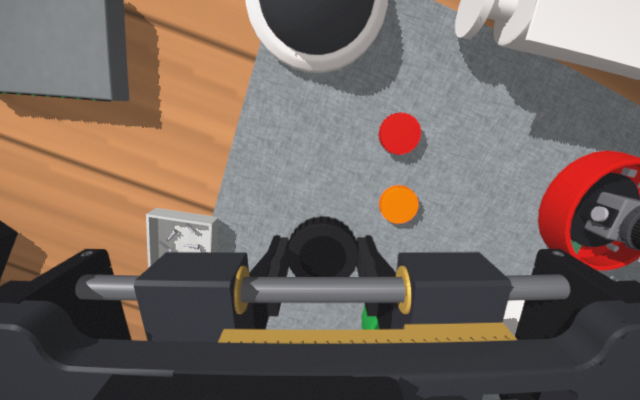

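The wrist view shows the cap held square between the fingers at (322,250), with its top 10 mm above the TCP. Now I'll carry it over the lens.

```bash
python3 -m handwheel '[[0.036,-0.0284,0.0436,0,0,0,0],[0.036,-0.0284,0.0436,0,0,0,0],[0.036,-0.0284,0.0436,0,0,0,0],[0.036,-0.0284,0.0436,0,0,0,0],[0.036,-0.0284,0.0436,0,0,0,0],[0.036,-0.0284,0.0436,0,0,0,0],[0.036,-0.0284,0.0436,0,0,0,0],[0.036,0,0,0,0,0,0],[0.036,0,0,0,0,0,0],[0.036,0,0,0,0,0,0],[0.036,0,0,0,0,0,0]]' | tail -2
python3 -c "
from h import *
goal([.4934,-.1267,.118],290.4)"
```

```text
grip_width: 0.489
grip_force: 14.0
17.07 p [ 0.4941 -0.1249  0.1583] rv [-3.091 -0.559  0.   ] f [-0.7 -0.1  1.1] m [ 0.03 -0.01  0.03] w 42.5 13.999984189867973
y ang 290.5155129404876 shift mm [-1.28  1.41 40.32] turn deg [-0.02  0.01  0.12]
```

```bash
python3 -m handwheel '[[0.036,-0.0012,0.0014,0.015,0,0,0],[0.036,0,0,0.015,0,0,0],[0.036,0,0,0.01,0,0,0],[0.036,0,0,0,0,0,0],[0.036,0,0,0,0,0,0],[0.036,0,0,0,0,0,0]]' | tail -2
python3 -c "
from h import *
goal([.4934,-.1267,.118],290.4)"; python3 tq.py
```

```text
grip_width: 0.489
grip_force: 14.0
17.82 p [ 0.4937 -0.1281  0.119 ] rv [3.091e+00 5.560e-01 1.000e-03] f [-0.5  0.3  0.3] m [ 0.01 -0.02 -0.03] w 42.5 13.999929372221231
y ang 290.3772148495614 shift mm [ 0.25 -1.41  0.98] turn deg [ 0.04 -0.04 -0.02]
m [ 0.021 -0.017 -0.006] f [ 0.23 -0.1  -0.29] p [ 0.4933 -0.1281  0.1187] yang 290.37 t 18.07
```

```bash
python3 -m handwheel '[[0.036,0.0005,-0.0013,0,0,0,0],[0.036,0,0,0,0,0,0],[0.036,0,0,0.003,0,0,0],[0.036,0,0,0.003,0,0,0],[0.036,0,0,0,0,0,0]]' | head -1; python3 tq.py;  python3 -m handwheel '[[0.036,0,0,0.001,0,0,0],[0.036,0,0,0.001,0,0,0],[0.036,0,0,0,0,0,0]]' |head -1; python3 tq.py
```

```text
time: 18.7
m [-0.005 -0.001 -0.006] f [ 0.08 -0.18 -0.33] p [ 0.4933 -0.1267  0.1125] yang 290.37 t 18.95
time: 19.32
m [-0.021 -0.013  0.005] f [ 0.25 -0.08  0.2 ] p [ 0.4933 -0.1266  0.1105] yang 290.38 t 19.57
```

```bash
for i in 1 2 3 ; do :; done; python3 -m handwheel '[[0.036,0,0,0.001,0,0,0],[0.036,0,0,0.001,0,0,0],[0.036,0,0,0,0,0,0]]' |head -1; python3 tq.py;  python3 -m handwheel '[[0.036,0,0,0.001,0,0,0],[0.036,0,0,0.001,0,0,0],[0.036,0,0,0,0,0,0]]' |head -1; python3 tq.py
```

```text
time: 19.95
m [-0.013  0.001  0.01 ] f [-0.4  -0.29 -0.29] p [ 0.4933 -0.1266  0.1085] yang 290.38 t 20.2
time: 20.58
m [-0.001 -0.004  0.   ] f [ 0.42 -0.07 -0.  ] p [ 0.4933 -0.1266  0.1065] yang 290.38 t 20.82
```

```bash
python3 -m handwheel '[[0.036,0,0,0.001,0,0,0],[0.036,0,0,0.001,0,0,0],[0.036,0,0,0.001,0,0,0],[0.036,0,0,0,0,0,0]]' |head -1; python3 tq.py;  python3 -m handwheel '[[0.036,0,0,0.0007,0,0,0],[0.036,0,0,0.0007,0,0,0],[0.036,0,0,0,0,0,0]]' |head -1; python3 tq.py;  python3 -m handwheel '[[0.036,0,0,0.0005,0,0,0],[0.036,0,0,0,0,0,0]]' |head -1; python3 tq.py
```

```text
time: 21.32
m [ 0.018 -0.021  0.007] f [ 0.15 -0.09 -0.57] p [ 0.4933 -0.1266  0.1035] yang 290.38 t 21.57
time: 21.95
m [0.016 0.004 0.018] f [-0.03  0.51 -0.34] p [ 0.4933 -0.1266  0.1021] yang 290.38 t 22.2
time: 22.45
m [-0.005 -0.007  0.004] f [ 0.14  0.11 -0.27] p [ 0.4932 -0.1267  0.1016] yang 290.37 t 22.7
```

```bash
for i in a; do python3 -m handwheel '[[0.036,0,0,0.0004,0,0,0],[0.036,0,0,0,0,0,0]]' |head -1; python3 tq.py;  python3 -m handwheel '[[0.036,0,0,0.0004,0,0,0],[0.036,0,0,0,0,0,0]]' |head -1; python3 tq.py;  python3 -m handwheel '[[0.036,0,0,0.0004,0,0,0],[0.036,0,0,0,0,0,0]]' |head -1; python3 tq.py; done
```

```text
time: 22.95
m [-0.006 -0.024 -0.006] f [ 0.04  0.46 -0.34] p [ 0.4933 -0.1266  0.1012] yang 290.37 t 23.2
time: 23.45
m [0.004 0.005 0.013] f [-0.08 -0.02 -0.16] p [ 0.4932 -0.1266  0.1008] yang 290.37 t 23.7
time: 23.95
m [-0.     0.072  0.006] f [-0.41  0.05  1.52] p [ 0.4933 -0.1267  0.1005] yang 290.37 t 24.2
```

Contact starts at TCP 0.1005, the expected home height. I'll press slightly more, then release.

```bash
python3 -m handwheel '[[0.036,0,0,0.0003,0,0,0],[0.036,0,0,0,0,0,0]]' |head -1; python3 tq.py; python3 -m handwheel '[[0.044,0,0,0,0,0,0],[0.047,0,0,0,0,0,0],[0.055,0,0,0,0,0,0],[0.065,0,0,0,0,0,0],[0.07,0,0,0,0,0,0],[0.07,0,0,-0.01,0,0,0],[0.07,0,0,-0.03,0,0,0],[0.07,0,0,-0.05,0,0,0],[0.07,0,0,-0.03,0,0,0],[0.07,0,0,0,0,0,0]]'|tail -3
python3 -m handwheel '[[0.07,0.03,-0.045,0,0,0,0],[0.07,0.03,-0.045,0,0,0,0],[0.07,0.03,-0.045,0,0,0,0],[0.07,0.03,-0.045,0,0,0,0],[0.07,0.03,-0.045,0,0,0,0],[0.07,0,0,0,0,0,0],[0.07,0,0,0,0,0,0]]'|head -2
python3 - <<'E'
from h import *
A=np.array([.494,-.1265,0])
im,d=ctrl.get_image("top"); c=cam("top"); P=cloud(c,d); Q=P-A; r=np.hypot(Q[...,0],Q[...,1]); k=(r<.026)&(P[...,2]>.104); q=P[k]
print(k.sum(),np.median(q[:,2]),(q.max(0)+q.min(0))/2,q.max(0)-q.min(0)); t=q[abs(q[:,2]-.111)<.003]; print(np.linalg.lstsq(np.c_[t[:,:2]-A[:2],np.ones(len(t))],t[:,2],rcond=None)[0])
u=proj(c,[A+[0,0,.09]])[0].astype(int); cv2.imwrite("pics/end.png",cv2.resize(im[u[1]-25:u[1]+25,u[0]-25:u[0]+25],(400,400),interpolation=cv2.INTER_CUBIC)); st()
E
```

```text
time: 24.45
m [ 0.091  0.42  -0.01 ] f [-2.    0.4   5.25] p [ 0.4933 -0.1267  0.1004] yang 290.37 t 24.7
ft_force: [-0.3, -0.2, -0.7]
grip_width: 0.806
grip_force: 0.0
time: 26.82
position: [0.5551, 0.136, 0.2191]
421 0.11020504749802884 [ 0.49520263 -0.12569711  0.10919732] [0.04086625 0.0420839  0.00885847]
[-0.0098986  -0.00859674  0.11039171]
26.88 p [0.5553 0.135  0.2193] rv [ 3.092e+00  5.530e-01 -2.000e-03] f [-0.2 -1.1 -0.6] m [-0.03  0.06 -0.02] w 69.8 0.0
```

View pics/end.png

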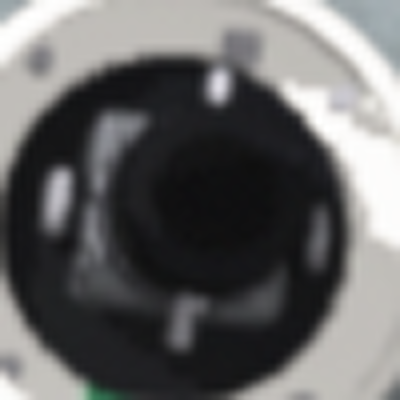

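The cap sits square on the lens: its top is level at about 0.1105 m, centred at (215,190) in the crop. The zoom screw (182,320) is unchanged against the pin. I'm handing in.

```bash
python3 -c "
from bench import ctrl
print(ctrl.close_job())"
```

```text
the job is handed in; nothing more can be done
None
```

I turned the zoom ring counter-clockwise until its screw met the stop pin, pressed the lens cap square and home with about 5 N, released it, and handed the job in at about 27 s. The hand-in reported no verdict. The measured turning torque, about 0.2 N m, stayed below the 0.3 N m where the lens would start to unscrew.

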